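# Set the minute hand of a striking clock

### The arm

A 7-joint arm with a two-finger parallel gripper is mounted at the origin on the work surface. World frame = base frame: x ahead of the robot, y to its left, z up, the work surface at z = 0. Lengths are in m, angles in rad, forces in N, time in s.
With the tool pointing down it reaches from about 0.35 to 0.9 m from the base axis. Payload 8.1 kg.
Tool frame: the origin (TCP) lies between the finger pads, 19 mm behind the fingertips; this is the grasp point; z points along the fingers, y is the line along which they close (so a half turn about z gives the same grasp; the last joint's range is limited). The gripper opens to 92 mm and grips with 3 to 60 N. Pads are 19 mm wide; open, the fingers measure 130 mm over their backs; the gripper's body (75 mm by 190 mm) begins 47 mm behind the grasp point.
Start: joints at [-0.103, 0.434, 0.025, 1.573, -0.012, 1.134, -0.075], TCP at [0.625, -0, 0.246] pointing down, gripper open.
Joint ranges: [-2.62, 2.62], [-0.44, 2.09], [-1.27, 1.32], [0.08, 2.57], [-1.32, 4.46], [0.12, 2], [-2.74, 2.74]. Speed limits (rad/s): [2.22, 2.22, 3.01, 3.01, 3.14, 3.14, 3.14].

### API

Orientations are given as a rotation vector (axis times angle).
In Python, from cell import arm gives the robot as it stands.
- The arm moves only by the tool jog_arm, never from a script. Its argument "moves" is a list of rows, each a list of 4 numbers: the shift along the tool's x, y, z in m, then the turn about the tool's z in rad. In form: [[tx, ty, tz, spin], ...]. A call has 1 to 20 rows; each row is the pose to reach, as a shift and turn from the pose commanded when the call began, along the tool's axes at that moment; what a row does not reach only later rows make up. A row lasts 1/8 s, in which the tool goes at most 62.5 mm and 10.7 degrees, less where a joint would pass 70% of its speed; a pose out of reach is approached as far as the arm can. A call with a gripper value outside its range is refused whole. "hand" is the finger opening in m, from 0 to 0.0918, set as the call begins (left out, the last holds). The fingers move at their own pace and stop on an object; "newtons" is the grip in N (left out, the last holds). Time passes only in rows, so rows that repeat a pose let the fingers close. It gives the time, the measured TCP pose, the force, the opening and the grip force at its end, in the units of the state.
- arm.observe(): the state, without advancing time (a new reading comes with each control period).
- arm.get_image(name): name is "scene" or "side" or "wrist"; returns a dict with "color" (480x640x3 uint8, red, green, blue), "z_map" (480x640 float32, m along the optical axis (not along the pixel's ray), 0 where there is no reading), "fx", "fy", "cx", "cy" (pixels), "rvec" (rotation vector, rad) and "tvec" (3), from world to camera coordinates, as OpenCV has them. Camera axes: x right, y down, z forward; pixel columns grow to the right and rows downward; lengths in m; the calibration is good to about 2 mm. A picture is of the moment at which its call begins.
- arm.sign_off(): hands the job in; it is judged then, once.
The state is a dict: "clock": time; "joints": joint angles; "dq": joint speeds; "joint_efforts": joint torques, N m; "position": TCP position; "ee_rot": TCP orientation; "force": force on the tool from outside, world axes, zero at the start; "ft_torque": the same for the moment, N m; "width": opening from 0.0 (shut) to 1.0 (fully open); "gripper_force": force on a finger pad.
Only numpy, scipy, OpenCV 4.12 (cv2) and the standard library are available. Lean on these libraries where they do the work, as an engineer would, in place of code of your own. Each camera call takes 0.05 s, during which the arm holds its last target. There are 200 camera calls.

### The job

With the fingertips just above the dial, gently push the clock's blue minute hand clockwise round the minute track until it points at the red 12 o'clock mark, stopping about two seconds at the 6 o'clock mark and again at the 9 o'clock mark on the way to let the clock strike. Only push the hand from behind: never turn it back or past the 12, take it between the fingers, press hard on the dial, or shove or lift the clock. Leave the loupe on the dial and everything else on the bench where it is, and finish clear of it all.

Things in the scene. Friction and masses are not known exactly. Their poses are not given: they have to be found in the camera images.
- clock: Wall clock lying loose on its back on a green mat, no glass: round wood case 240 mm across, flat ivory dial 224 mm across, 40 mm above the origin; 1 to 1.5 kg. Origin: centre of its underside. z up; x points to the 12 mark (two red bars), so 3 o'clock is along -y, 6 along -x, 9 along +y (3, 6, 9: thick black bars; other hours: thin). A brass hub 12 mm across stands 11 mm over the dial's centre.
- arbor (a joint): Angle of the minute hand, rad, growing clockwise seen from above: 3.142 at 6 o'clock, 4.712 at 9, 6.283 when it comes round to 12. Starts between 1.92 and 2.70 (about 4 to 5 o'clock). Turns with steady light friction (0.05 N m, under 1 N at 75 mm from the centre) and stays where it is left.
- minute_hand: Blue flat bar, 8 mm wide, 5 mm thick, turning on the dial's centre: reaches 95 mm from the centre to its tip, with a 25 mm tail the other way; a round boss 18 mm across at the centre. Its underside is 12 mm and its top 17 mm above the dial. Origin: on the turning axis at the underside; x points along the hand to the tip, z up.
- tip_of_hand (a point): The tip of the minute hand, 95 mm from the centre, at mid thickness.
- mark_12 (a point): On the dial surface at the 12 o'clock mark (two red bars), 95 mm from the centre.
- mark_6 (a point): On the dial surface at the 6 o'clock mark (thick black bar), 95 mm from the centre.
- mark_9 (a point): On the dial surface at the 9 o'clock mark (thick black bar), 95 mm from the centre.
- loupe: Black eyeglass loupe, 30 mm across and 26 mm high, standing loose on the dial near 1 o'clock, 79 to 90 mm from the centre. Origin: centre of its underside. To be left alone.
- tin_a: Round steel parts tin, 42 mm across, 22 mm high, on the mat. Origin: centre of its underside. To be left alone.
- tin_b: A second tin like tin_a. To be left alone.
- oil_bottle: Small amber bottle with a red cap, 28 mm across, 60 mm high, on the mat. Origin: centre of its underside. To be left alone.
- movement_holder: Metal movement holder on four legs, 60 mm by 66 mm, 34 mm high, on the mat. Origin: centre of its underside. To be left alone.
- hour_hand: The clock's hour hand, not yet fitted: blue bar 60 mm long, 10 mm wide, 4 mm thick, lying on the mat. Origin: under its boss. To be left alone.
- screwdriver: Small steel screwdriver 117 mm long, 12 mm thick, lying on the mat. Origin: at the blade end of its handle; x points to the blade. To be left alone.
There are look-alikes about, which are no part of the job. Of the things that look like the clock, the larger one is meant.

How it is judged:
By the outcome, as a careful person would: the job done as asked, in the order asked, and still so for the second after the job is handed in, with the robot touching nothing.
It also fails if it takes over 58 s, if anything falls off the work surface, if the arm or the gripper's body presses on something with over 40 N, if the wrist force passes 120 N, or if a joint passes its speed limit or range.

## Working session

There is one attempt and no reset: what is moved stays moved. The work goes in short steps, Python scripts to look and compute and a tool call to move; the robot and the scene stay as the last step left them, time stands still between calls to the robot, and variables do not carry over. Pictures are saved under pics/ and viewed, at most 10 in all, crops included, and the job is handed in when it is done.

Besides the shell and the picture viewer there is one more tool, called by a JSON object that holds its "method" and its "body", one argument or row to a line. jog_arm: Moves the arm, as the interface text tells. Its arguments: {"type":"object","properties":{"moves":{"type":"array"},"hand":{"type":"number"},"newtons":{"type":"number"}},"required":["moves"]}

```bash
mkdir -p pics; cat > h.py <<'E'
import numpy as np, cv2
from cell import arm
def snap(n,f):
    im=arm.get_image(n); cv2.imwrite(f'pics/{f}.png',im['color'][:,:,::-1]); np.savez(f'pics/{f}.npz',**im); return im
def pt(im,u,v,z=None):
    R=cv2.Rodrigues(np.array(im['rvec'],float))[0]; t=np.array(im['tvec']).ravel()
    d=np.array([(u-im['cx'])/im['fx'],(v-im['cy'])/im['fy'],1.])
    if z is None: s=float(im['z_map'][int(round(v)),int(round(u))])
    else:
        c=-R.T@t; s=(z-c[2])/(R.T@d)[2]
    return R.T@(d*s-t)
E
python3 - <<'E'
from h import *
for n in('scene','wrist'):
    im=snap(n,n+'0'); R=cv2.Rodrigues(np.array(im['rvec'],float))[0]; print(n,-R.T@np.array(im['tvec']).ravel())
print(arm.observe())
E
```

```text
scene [1.2886268  0.2534779  0.59685459]
wrist [0.62475926 0.07837314 0.38394658]
{'clock': 0.1, 'joints': array([-0.10256942,  0.43511927,  0.02496065,  1.57401957, -0.01161728,
        1.13397427, -0.0750717 ]), 'dq': array([ 0.00243883, -0.00098124,  0.0018536 , -0.0028933 , -0.00028216,
        0.0006321 , -0.00090291]), 'joint_efforts': array([ 2.76666542e-03, -6.69124532e+01,  9.87763703e-01, -3.15145969e+01,
       -6.05509384e-02,  3.73947364e-02,  1.19628339e-04]), 'position': array([ 6.24568212e-01, -5.68218845e-05,  2.44839206e-01]), 'ee_rot': array([-2.22088226e+00, -2.22073255e+00,  1.63838729e-03]), 'force': array([ 0.06029173,  0.29149256, -0.35865925]), 'ft_torque': array([-0.00590814,  0.05880974, -0.03331676]), 'gripper_force': 0.0, 'width': 0.9991894386731557}
```

View pics/scene0.png

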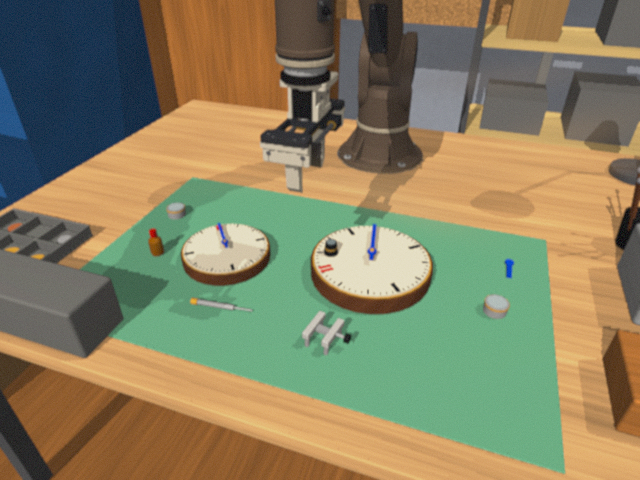

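View pics/wrist0.png

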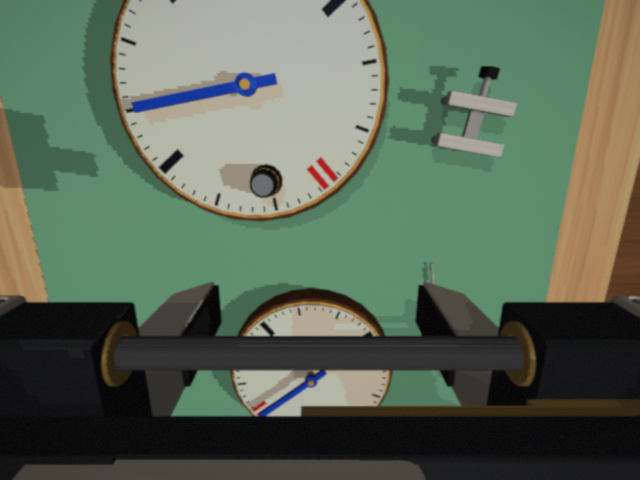

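The wrist view shows the large clock: hub (246,84), hand tip (133,106), red 12 mark (322,173), 3 mark (172,160), 9 mark (335,6) and loupe (265,182). The holder is at about (475,120). I'll turn these into positions.

```bash
python3 - <<'E'
from h import *
im=dict(np.load('pics/wrist0.npz'))
for n,u,v in [('dialA',200,50),('dialB',300,100),('hub',246,84),('tip',136,105),('tail',274,79),('m12',322,173),('m3',172,160),('m9',335,6),('loupe',264,184),('holder1',480,103),('holder2',470,146),('knob',488,73),('mat',80,250)]:
    print(n,pt(im,u,v).round(4))
D=pt(im,300,100)[2]
c=pt(im,246,84,D+.015); print('c',c)
for n,u,v,z in [('m12',322,173,D),('m3',172,160,D),('m9',335,6,D),('tip',133,106,D+.017),('tail',276,79,D+.017),('loupe',264,184,D+.026)]:
    d=pt(im,u,v,z)-c; print(n,d[:2].round(4),np.hypot(*d[:2]).round(4),np.degrees(np.arctan2(d[1],d[0])).round(1))
# dial ellipse: ivory mask
g=cv2.cvtColor(im['color'],cv2.COLOR_RGB2HSV)
z=im['z_map']; ys,xs=np.mgrid[0:480,0:640]
P=[pt(im,u,v) for v in range(0,260,3) for u in range(90,420,3)]
P=np.array(P); m=abs(P[:,2]-D)<.004; Q=P[m][:,:2].astype(np.float32)
print(cv2.minEnclosingCircle(Q))
E
```

```text
dialA [0.5265 0.1367 0.0431]
dialB [0.6087 0.0979 0.0449]
hub [0.5669 0.1087 0.0643]
tip [0.4752 0.0931 0.0601]
tail [0.5887 0.1128 0.0597]
m12 [0.6276 0.036  0.0435]
m3 [0.4927 0.0474 0.0424]
m9 [0.6375 0.1681 0.0451]
loupe [0.5785 0.03   0.0695]
holder1 [0.7658 0.0959 0.0362]
holder2 [0.7613 0.0594 0.0366]
knob [0.7699 0.1202 0.0354]
mat [ 0.3662 -0.0521  0.0016]
c [0.56607045 0.10908213 0.05994589]
m12 [ 0.0616 -0.0729] 0.0954 -49.8
m3 [-0.0724 -0.0615] 0.095 -139.6
m9 [0.0715 0.059 ] 0.0927 39.6
tip [-0.0926 -0.0168] 0.0941 -169.7
tail [0.0245 0.0035] 0.0247 8.2
loupe [ 0.0127 -0.0789] 0.0799 -80.9
((0.5643011331558228, 0.10927007347345352), 0.11545729637145996)
```

{"method": "jog_arm", "body": {
  "moves": [
    [0.004,-0.008,0.008,-0.11],
    [0.008,-0.016,0.016,-0.22],
    [0.012,-0.024,0.024,-0.33],
    [0.016,-0.032,0.032,-0.44],
    [0.02,-0.04,0.04,-0.55],
    [0.024,-0.048,0.048,-0.66],
    [0.028,-0.056,0.056,-0.77],
    [0.032,-0.064,0.064,-0.88],
    [0.036,-0.072,0.072,-0.99],
    [0.04,-0.08,0.08,-1.1],
    [0.044,-0.088,0.088,-1.21],
    [0.048,-0.096,0.096,-1.32],
    [0.052,-0.104,0.104,-1.43],
    [0.056,-0.112,0.112,-1.54],
    [0.06,-0.12,0.12,-1.65],
    [0.062,-0.126,0.124,-1.742],
    [0.062,-0.126,0.124,-1.742],
    [0.062,-0.126,0.124,-1.742]
  ],
  "hand": 0.0,
  "newtons": 5
}}

```text
clock: 2.35
position: [0.4994, 0.0619, 0.1217]
ee_rot: [-0.265, 3.13, 0.0]
force: [0.2, -0.2, -1.1]
width: 0.004
gripper_force: 0.0
```

```bash
python3 - <<'E'
from h import *
o=arm.observe(); print(o['clock'],o['position'],o['joints'].round(2),o['width'],cv2.Rodrigues(o['ee_rot'])[0].round(3))
im=snap('wrist','wrist1'); im=snap('scene','scene1')
cv2.imwrite('pics/both1.png',np.hstack([cv2.resize(cv2.imread('pics/wrist1.png'),(400,300)),cv2.resize(cv2.imread('pics/scene1.png')[140:365,200:500],(400,300))]))
E
```

```text
2.35 [0.49935144 0.06185503 0.12165529] [ 0.08  0.42 -0.4   1.98  0.23  0.78  1.28] 0.004237627670117592 [[-0.986 -0.168  0.   ]
 [-0.168  0.986  0.   ]
 [-0.    -0.    -1.   ]]
```

View pics/both1.png

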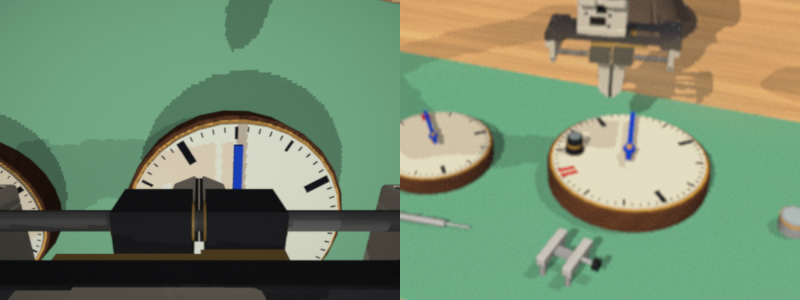

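Scene crop: the closed fingers sit behind the hand (on its 3 o'clock side). Wrist half: hand at (238,165), fingers at (198,185), so the gap is clear. I'll descend.

{"method": "jog_arm", "body": {
  "moves": [
    [0,0,0.006,0],
    [0,0,0.012,0],
    [0,0,0.018,0],
    [0,0,0.024,0],
    [0,0,0.03,0],
    [0,0,0.036,0],
    [0,0,0.042,0],
    [0,0,0.047,0],
    [0,0,0.051,0],
    [0,0,0.053,0],
    [0,0,0.053,0]
  ]
}}

```text
clock: 3.82
position: [0.499, 0.062, 0.0685]
ee_rot: [0.268, -3.13, 0.0]
force: [-0.1, 0.2, -0.2]
width: 0.009
gripper_force: 0.0
```

```bash
python3 - <<'E'
from h import *
o=arm.observe(); print(o['clock'],o['position'],o['joints'].round(2),o['force'])
snap('side','side2'); snap('scene','scene2')
snap('wrist','wrist2')
a=cv2.resize(cv2.imread('pics/scene2.png')[180:310,290:450],(480,390),interpolation=cv2.INTER_CUBIC)
b=cv2.resize(cv2.imread('pics/side2.png'),(320,240))
c=np.zeros((390,320,3),np.uint8);c[:240]=b
cv2.imwrite('pics/both2.png',np.hstack([a,c]))
E
```

```text
3.825 [0.49898854 0.06197855 0.0684652 ] [ 0.05  0.5  -0.37  2.03  0.29  0.66  1.23] [-0.13403262  0.21928279 -0.19509262]
```

View pics/both2.png

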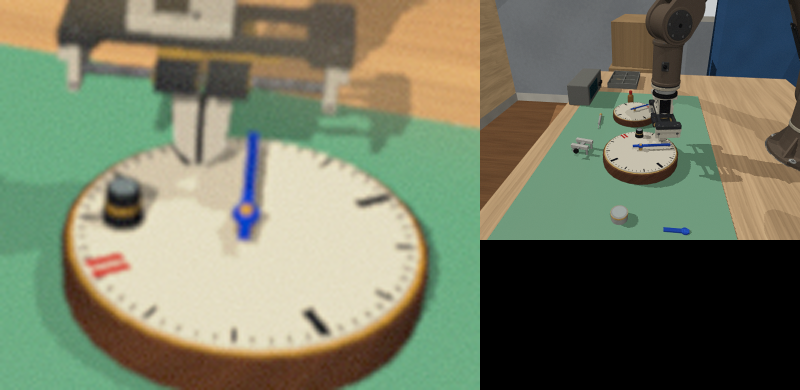

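The scene crop shows the tips hovering over the dial at about (200,160). They taper at the end, and the hand is at (252,170) with a clear gap. I'll close that gap and compute the arc table.

{"method": "jog_arm", "body": {
  "moves": [
    [0,0.0015,0,0],
    [0,0.003,0,0],
    [0,0.0045,0,0],
    [0,0.006,0,0],
    [0,0.0075,0,0],
    [0,0.009,0,0],
    [0,0.0105,0,0],
    [0,0.012,0,0],
    [0,0.012,0,0]
  ]
}}

```text
clock: 5.1
position: [0.497, 0.074, 0.0686]
ee_rot: [-0.269, 3.13, 0.0]
force: [-0.3, -0.5, -0.7]
width: 0.005
gripper_force: 0.0
```

```bash
cat >> h.py <<'E'
CEN=np.array([.566,.109]); A12=np.radians(-49.9)
def tool():
    o=arm.observe(); R=cv2.Rodrigues(o['ee_rot'])[0]; y=R[:2,1]; d=o['position'][:2]-CEN
    th=(A12-np.arctan2(y[1],y[0])-np.pi/2)%(2*np.pi)
    t=np.array([y[1],-y[0]])*-1  # radial outward (tangent turned ccw)
    print('t',o['clock'],'pos',o['position'].round(4),'toolang',np.degrees(th).round(1),'radial',(d@R[:2,0]).round(4),'behind',(-d@y).round(4),'q7',o['joints'].round(2),'F',o['force'].round(1)); return o
def handang(name,dz=.0605):
    """blue pixels -> hand angle (deg clockwise from 12)"""
    im=arm.get_image(name); h=cv2.cvtColor(im['color'],cv2.COLOR_RGB2HSV)
    m=cv2.inRange(h,(110,150,60),(130,255,255)); vs,us=np.nonzero(m)
    P=np.array([pt(im,u,v,dz)[:2] for u,v in zip(us,vs)])-CEN
    P=P[np.hypot(*P.T)<.105]; rad=np.hypot(*P.T)
    Q=P[rad>.035].mean(0)
    a=np.degrees(A12-np.arctan2(Q[1],Q[0]))%360
    print(name,'n',len(P),'rmax',rad.max().round(3),'hand',a.round(1)); return a
E
python3 - <<'E'
from h import *
tool(); handang('scene'); handang('wrist')
x,y=.074,.023
for k in range(1,21):
    d=np.radians(1.5*k); print([round(-x*(1-np.cos(d))+y*np.sin(d),4),round(x*np.sin(d)+y*(1-np.cos(d)),4),0,round(d,3)],end=', ')
E
```

```text
t 5.1 pos [0.497  0.074  0.0686] toolang 120.3 radial 0.074 behind 0.0227 q7 [ 0.03  0.5  -0.37  2.03  0.29  0.66  1.21] F [-0.3 -0.5 -0.7]
scene n 78 rmax 0.089 hand 124.2
wrist n 658 rmax 0.097 hand 119.6
[np.float64(0.0006), np.float64(0.0019), 0, np.float64(0.026)], [np.float64(0.0011), np.float64(0.0039), 0, np.float64(0.052)], [np.float64(0.0016), np.float64(0.0059), 0, np.float64(0.079)], [np.float64(0.002), np.float64(0.0079), 0, np.float64(0.105)], [np.float64(0.0024), np.float64(0.0099), 0, np.float64(0.131)], [np.float64(0.0027), np.float64(0.0119), 0, np.float64(0.157)], [np.float64(0.003), np.float64(0.0139), 0, np.float64(0.183)], [np.float64(0.0032), np.float64(0.0159), 0, np.float64(0.209)], [np.float64(0.0033), np.float64(0.0179), 0, np.float64(0.236)], [np.float64(0.0034), np.float64(0.0199), 0, np.float64(0.262)], [np.float64(0.0035), np.float64(0.022), 0, np.float64(0.288)], [np.float64(0.0035), np.float64(0.024), 0, np.float64(0.314)], [np.float64(0.0034), np.float64(0.026), 0, np.float64(0.34)], [np.float64(0.0033), np.float64(0.028), 0, np.float64(0.367)], [np.float64(0.0032), np.float64(0.0301), 0, np.float64(0.393)], [np.float64(0.003), np.float64(0.0321), 0, np.float64(0.419)], [np.float64(0.0027), np.float64(0.0341), 0, np.float64(0.445)], [np.float64(0.0024), np.float64(0.0361), 0, np.float64(0.471)], [np.float64(0.002), np.float64(0.0381), 0, np.float64(0.497)], [np.float64(0.0016), np.float64(0.0401), 0, np.float64(0.524)],
```

{"method": "jog_arm", "body": {
  "moves": [
    [0.0006,0.0019,0,0.026],
    [0.0011,0.0039,0,0.052],
    [0.0016,0.0059,0,0.079],
    [0.002,0.0079,0,0.105],
    [0.0024,0.0099,0,0.131],
    [0.0027,0.0119,0,0.157],
    [0.003,0.0139,0,0.183],
    [0.0032,0.0159,0,0.209],
    [0.0033,0.0179,0,0.236],
    [0.0034,0.0199,0,0.262],
    [0.0035,0.022,0,0.288],
    [0.0035,0.024,0,0.314],
    [0.0034,0.026,0,0.34],
    [0.0033,0.028,0,0.367],
    [0.0032,0.0301,0,0.393],
    [0.003,0.0321,0,0.419],
    [0.0027,0.0341,0,0.445],
    [0.0024,0.0361,0,0.471],
    [0.002,0.0381,0,0.497],
    [0.0016,0.0401,0,0.524]
  ]
}}

```text
clock: 7.7
position: [0.4886, 0.1132, 0.0685]
ee_rot: [0.554, 3.092, -0.0]
force: [-0.7, 0.0, -0.2]
width: 0.006
gripper_force: 0.4
```

```bash
python3 - <<'E'
from h import *
tool(); handang('scene'); handang('wrist'); handang('side'); snap('wrist','wrist3')
E
```

```text
t 7.7 pos [0.4886 0.1132 0.0685] toolang 150.4 radial 0.0741 behind 0.023 q7 [-0.16  0.48 -0.23  2.04  0.18  0.64  0.71] F [-0.7  0.  -0.2]
scene n 112 rmax 0.094 hand 151.0
wrist n 562 rmax 0.097 hand 146.1
side n 335 rmax 0.099 hand 153.8
```

View pics/wrist3.png

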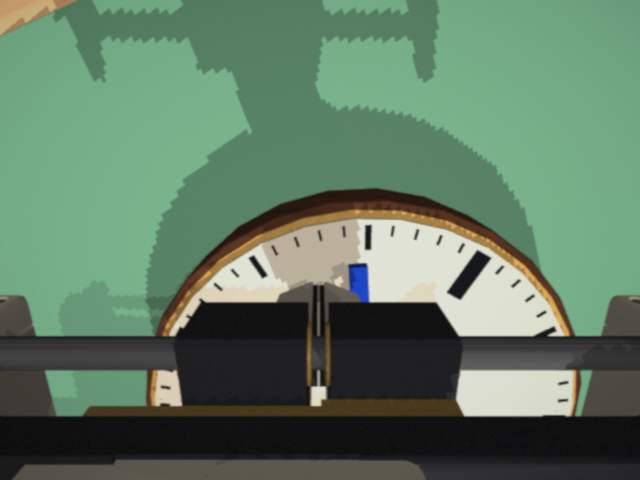

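The picture shows the hand in contact, just right of the fingers, tip at (358,266). The 5 o'clock mark is at (368,237) and the 6 bar at (468,276).

```bash
python3 - <<'E'
from h import *
im=dict(np.load('pics/wrist3.npz'))
for n,u,v,z in [('tip',358,266,.0605),('hand2',359.5,300,.0605),('m5',368,237,.0435),('m6',468,276,.0435),('m4',258,266,.0435)]:
    d=pt(im,u,v,z)[:2]-CEN; print(n,d.round(4),np.hypot(*d).round(4),(np.degrees(A12-np.arctan2(d[1],d[0]))%360).round(1))
E
```

```text
tip [-0.0929  0.0264] 0.0965 145.9
hand2 [-0.0776  0.022 ] 0.0807 145.9
m5 [-0.0979  0.0347] 0.1039 149.6
m6 [-0.0632  0.0733] 0.0968 179.4
m4 [-0.1022 -0.0183] 0.1039 120.0
```

Hand is at 146.2° and the tool at 150.4°, so it trails by 4.2°. 6 o'clock therefore needs a tool angle of about 184.2°. I'll go 30° more, then trim.

{"method": "jog_arm", "body": {
  "moves": [
    [0.0006,0.0019,0,0.026],
    [0.0011,0.0039,0,0.052],
    [0.0016,0.0059,0,0.079],
    [0.002,0.0079,0,0.105],
    [0.0024,0.0099,0,0.131],
    [0.0027,0.0119,0,0.157],
    [0.003,0.0139,0,0.183],
    [0.0032,0.0159,0,0.209],
    [0.0033,0.0179,0,0.236],
    [0.0034,0.0199,0,0.262],
    [0.0035,0.022,0,0.288],
    [0.0035,0.024,0,0.314],
    [0.0034,0.026,0,0.34],
    [0.0033,0.028,0,0.367],
    [0.0032,0.0301,0,0.393],
    [0.003,0.0321,0,0.419],
    [0.0027,0.0341,0,0.445],
    [0.0024,0.0361,0,0.471],
    [0.002,0.0381,0,0.497],
    [0.0016,0.0401,0,0.524]
  ]
}}

```text
clock: 10.4
position: [0.501, 0.1514, 0.0685]
ee_rot: [-1.336, -2.843, -0.0]
force: [-0.7, 0.5, 0.7]
width: 0.004
gripper_force: 0.4
```

```bash
python3 - <<'E'
from h import *
tool(); handang('wrist'); snap('wrist','wrist4')
E
```

```text
t 10.4 pos [0.501  0.1514 0.0685] toolang 180.4 radial 0.0741 behind 0.023 q7 [-0.33  0.5  -0.08  2.    0.07  0.65  0.23] F [-0.7  0.5  0.7]
wrist n 618 rmax 0.098 hand 176.2
```

View pics/wrist4.png

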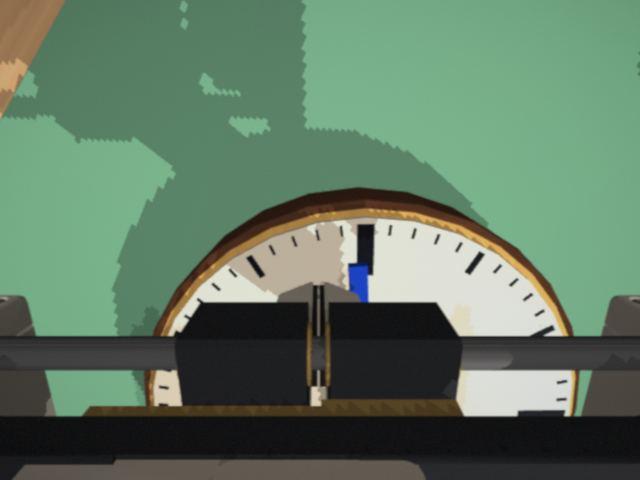

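The picture shows the hand tip (358,266) just short of the 6 bar (366,249), and the image code reads 176.2–176.5°. I'll advance 3.6° and hold for two seconds.

{"method": "jog_arm", "body": {
  "moves": [
    [0.0005,0.0016,0,0.021],
    [0.0009,0.0031,0,0.042],
    [0.0013,0.0047,0,0.063],
    [0.0013,0.0047,0,0.063],
    [0.0013,0.0047,0,0.063],
    [0.0013,0.0047,0,0.063],
    [0.0013,0.0047,0,0.063],
    [0.0013,0.0047,0,0.063],
    [0.0013,0.0047,0,0.063],
    [0.0013,0.0047,0,0.063],
    [0.0013,0.0047,0,0.063],
    [0.0013,0.0047,0,0.063],
    [0.0013,0.0047,0,0.063],
    [0.0013,0.0047,0,0.063],
    [0.0013,0.0047,0,0.063],
    [0.0013,0.0047,0,0.063],
    [0.0013,0.0047,0,0.063],
    [0.0013,0.0047,0,0.063],
    [0.0013,0.0047,0,0.063]
  ]
}}

```text
clock: 12.88
position: [0.5037, 0.1552, 0.0685]
ee_rot: [1.423, 2.801, 0.0]
force: [0.0, 0.8, -0.2]
width: 0.006
gripper_force: 0.0
```

```bash
python3 - <<'E'
from h import *
tool(); handang('wrist'); im=dict(np.load('pics/wrist4.npz'))
d=pt(im,366,249,.0435)[:2]-CEN; print('m6',np.hypot(*d),np.degrees(A12-np.arctan2(d[1],d[0]))%360)
E
```

```text
t 12.875 pos [0.5037 0.1552 0.0685] toolang 184.0 radial 0.0741 behind 0.023 q7 [-0.35  0.5  -0.07  1.99  0.05  0.65  0.18] F [ 0.   0.8 -0.2]
wrist n 634 rmax 0.098 hand 179.8
m6 0.09760663991272038 179.58866979471452
```

At 6 o'clock (mark reads 179.6°, hand 179.8°). On to 9.

{"method": "jog_arm", "body": {
  "moves": [
    [0.0006,0.0019,0,0.026],
    [0.0011,0.0039,0,0.052],
    [0.0016,0.0059,0,0.079],
    [0.002,0.0079,0,0.105],
    [0.0024,0.0099,0,0.131],
    [0.0027,0.0119,0,0.157],
    [0.003,0.0139,0,0.183],
    [0.0032,0.0159,0,0.209],
    [0.0033,0.0179,0,0.236],
    [0.0034,0.0199,0,0.262],
    [0.0035,0.022,0,0.288],
    [0.0035,0.024,0,0.314],
    [0.0034,0.026,0,0.34],
    [0.0033,0.028,0,0.367],
    [0.0032,0.0301,0,0.393],
    [0.003,0.0321,0,0.419],
    [0.0027,0.0341,0,0.445],
    [0.0024,0.0361,0,0.471],
    [0.002,0.0381,0,0.497],
    [0.0016,0.0401,0,0.524]
  ]
}}

```text
clock: 15.42
position: [0.5353, 0.1803, 0.0685]
ee_rot: [2.102, 2.335, -0.0]
force: [-0.0, -0.6, 0.0]
width: 0.002
gripper_force: 0.3
```

{"method": "jog_arm", "body": {
  "moves": [
    [0.0006,0.0019,0,0.026],
    [0.0011,0.0039,0,0.052],
    [0.0016,0.0059,0,0.079],
    [0.002,0.0079,0,0.105],
    [0.0024,0.0099,0,0.131],
    [0.0027,0.0119,0,0.157],
    [0.003,0.0139,0,0.183],
    [0.0032,0.0159,0,0.209],
    [0.0033,0.0179,0,0.236],
    [0.0034,0.0199,0,0.262],
    [0.0035,0.022,0,0.288],
    [0.0035,0.024,0,0.314],
    [0.0034,0.026,0,0.34],
    [0.0033,0.028,0,0.367],
    [0.0032,0.0301,0,0.393],
    [0.003,0.0321,0,0.419],
    [0.0027,0.0341,0,0.445],
    [0.0024,0.0361,0,0.471],
    [0.002,0.0381,0,0.497],
    [0.0016,0.0401,0,0.524]
  ]
}}

```text
clock: 17.92
position: [0.575, 0.186, 0.0686]
ee_rot: [2.635, 1.711, 0.0]
force: [-0.1, -0.6, 0.1]
width: 0.003
gripper_force: 0.4
```

```bash
python3 - <<'E'
from h import *
tool(); handang('wrist')
E
```

```text
t 17.925 pos [0.575  0.186  0.0686] toolang 244.1 radial 0.074 behind 0.0231 q7 [-0.56  0.6   0.23  1.82 -0.19  0.75 -0.65] F [-0.1 -0.6  0.1]
wrist n 575 rmax 0.096 hand 240.9
```

{"method": "jog_arm", "body": {
  "moves": [
    [0.0006,0.0019,0,0.026],
    [0.0011,0.0039,0,0.052],
    [0.0016,0.0059,0,0.079],
    [0.002,0.0079,0,0.105],
    [0.0024,0.0099,0,0.131],
    [0.0027,0.0119,0,0.157],
    [0.003,0.0139,0,0.183],
    [0.0032,0.0159,0,0.209],
    [0.0033,0.0179,0,0.236],
    [0.0034,0.0199,0,0.262],
    [0.0035,0.022,0,0.288],
    [0.0035,0.024,0,0.314],
    [0.0034,0.026,0,0.34],
    [0.0033,0.028,0,0.367],
    [0.0032,0.0301,0,0.393],
    [0.003,0.0321,0,0.419],
    [0.0027,0.0341,0,0.445]
  ]
}}

```text
clock: 20.1
position: [0.6072, 0.1747, 0.0685]
ee_rot: [2.947, 1.088, 0.0]
force: [-0.5, -0.1, 0.3]
width: 0.003
gripper_force: 0.4
```

```bash
python3 - <<'E'
from h import *
tool(); handang('wrist'); snap('wrist','wrist5')
im=cv2.imread('pics/wrist5.png')[180:330,140:590]; cv2.imwrite('pics/w5c.png',cv2.resize(im,(800,267),interpolation=cv2.INTER_CUBIC))
E
```

```text
t 20.1 pos [0.6072 0.1747 0.0685] toolang 269.6 radial 0.074 behind 0.0231 q7 [-0.6   0.65  0.35  1.75 -0.3   0.79 -0.96] F [-0.5 -0.1  0.3]
wrist n 592 rmax 0.097 hand 267.0
```

View pics/w5c.png

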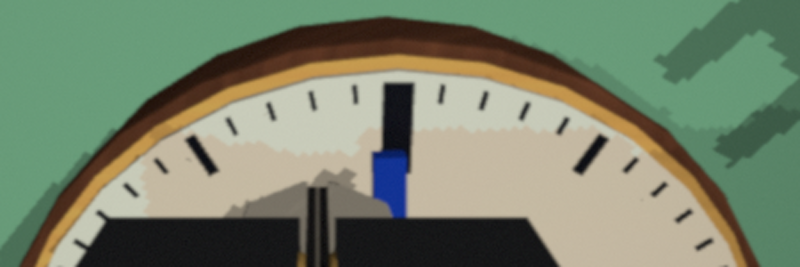

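Crop: the 9 bar is centred at (398,127), i.e. pixel (363.9,251.4), and the hand tip is at (390,155), i.e. (359.3,267.2). The hand is just short of 9.

```bash
python3 - <<'E'
from h import *
im=dict(np.load('pics/wrist5.npz')); P=[]
for n,u,v,z in [('m9',398,127,.0435),('m8',202,155,.0435),('m10',590,155,.0435),('tip',390,155,.0605),('hand',389,205,.0605)]:
    p=pt(im,140+u/1.778,180+v/1.778,z)[:2];d=p-CEN; print(n,p.round(4),np.hypot(*d).round(4),(np.degrees(A12-np.arctan2(d[1],d[0]))%360).round(1))
E
```

```text
m9 [0.6391 0.1718] 0.0963 269.4
m8 [0.5996 0.206 ] 0.1027 239.2
m10 [0.6663 0.1277] 0.102 299.5
tip [0.6357 0.174 ] 0.0953 267.1
hand [0.6259 0.1654] 0.0822 266.8
```

{"method": "jog_arm", "body": {
  "moves": [
    [0.0005,0.0016,0,0.022],
    [0.0009,0.0032,0,0.044],
    [0.0009,0.0032,0,0.044],
    [0.0009,0.0032,0,0.044],
    [0.0009,0.0032,0,0.044],
    [0.0009,0.0032,0,0.044],
    [0.0009,0.0032,0,0.044],
    [0.0009,0.0032,0,0.044],
    [0.0009,0.0032,0,0.044],
    [0.0009,0.0032,0,0.044],
    [0.0009,0.0032,0,0.044],
    [0.0009,0.0032,0,0.044],
    [0.0009,0.0032,0,0.044],
    [0.0009,0.0032,0,0.044],
    [0.0009,0.0032,0,0.044],
    [0.0009,0.0032,0,0.044],
    [0.0009,0.0032,0,0.044],
    [0.0009,0.0032,0,0.044]
  ]
}}

```text
clock: 22.45
position: [0.6099, 0.1728, 0.0685]
ee_rot: [2.97, 1.025, -0.0]
force: [0.5, -0.3, 0.1]
width: 0.006
gripper_force: 0.1
```

```bash
python3 - <<'E'
from h import *
tool(); handang('wrist')
E
```

```text
t 22.45 pos [0.6099 0.1728 0.0685] toolang 272.0 radial 0.0739 behind 0.0232 q7 [-0.6   0.65  0.36  1.75 -0.31  0.8  -0.99] F [ 0.5 -0.3  0.1]
wrist n 568 rmax 0.097 hand 269.3
```

Hand reads 269.3° against a mark at 269.4°, so it is on 9. Now toward 12.

{"method": "jog_arm", "body": {
  "moves": [
    [0.0006,0.0019,0,0.026],
    [0.0011,0.0039,0,0.052],
    [0.0016,0.0059,0,0.079],
    [0.002,0.0079,0,0.105],
    [0.0024,0.0099,0,0.131],
    [0.0027,0.0119,0,0.157],
    [0.003,0.0139,0,0.183],
    [0.0032,0.0159,0,0.209],
    [0.0033,0.0179,0,0.236],
    [0.0034,0.0199,0,0.262],
    [0.0035,0.022,0,0.288],
    [0.0035,0.024,0,0.314],
    [0.0034,0.026,0,0.34],
    [0.0033,0.028,0,0.367],
    [0.0032,0.0301,0,0.393],
    [0.003,0.0321,0,0.419],
    [0.0027,0.0341,0,0.445],
    [0.0024,0.0361,0,0.471],
    [0.002,0.0381,0,0.497],
    [0.0016,0.0401,0,0.524]
  ]
}}

```text
clock: 25.0
position: [0.636, 0.1422, 0.0686]
ee_rot: [-3.134, -0.218, -0.0]
force: [0.2, 0.7, 0.7]
width: 0.005
gripper_force: 0.4
```

```bash
python3 - <<'E'
from h import *
tool(); handang('wrist')
E
```

```text
t 25.0 pos [0.636  0.1422 0.0686] toolang 302.1 radial 0.0739 behind 0.0232 q7 [-0.62  0.7   0.51  1.71 -0.43  0.85 -1.36] F [0.2 0.7 0.7]
wrist n 498 rmax 0.096 hand 299.7
```

{"method": "jog_arm", "body": {
  "moves": [
    [0.0006,0.0019,0,0.026],
    [0.0011,0.0039,0,0.052],
    [0.0016,0.0059,0,0.079],
    [0.002,0.0079,0,0.105],
    [0.0024,0.0099,0,0.131],
    [0.0027,0.0119,0,0.157],
    [0.003,0.0139,0,0.183],
    [0.0032,0.0159,0,0.209],
    [0.0033,0.0179,0,0.236],
    [0.0034,0.0199,0,0.262],
    [0.0035,0.022,0,0.288],
    [0.0035,0.024,0,0.314],
    [0.0034,0.026,0,0.34],
    [0.0033,0.028,0,0.367],
    [0.0032,0.0301,0,0.393],
    [0.003,0.0321,0,0.419],
    [0.0027,0.0341,0,0.445],
    [0.0024,0.0361,0,0.471],
    [0.002,0.0381,0,0.497],
    [0.0016,0.0401,0,0.524]
  ]
}}

```text
clock: 27.55
position: [0.6431, 0.1027, 0.0686]
ee_rot: [-3.084, 0.601, -0.0]
force: [0.3, 0.1, 0.1]
width: 0.007
gripper_force: 0.4
```

{"method": "jog_arm", "body": {
  "moves": [
    [0.0006,0.0019,0,0.026],
    [0.0011,0.0039,0,0.052],
    [0.0016,0.0059,0,0.079],
    [0.002,0.0079,0,0.105],
    [0.0024,0.0099,0,0.131],
    [0.0027,0.0119,0,0.157],
    [0.003,0.0139,0,0.183],
    [0.0032,0.0159,0,0.209],
    [0.0033,0.0179,0,0.236],
    [0.0034,0.0199,0,0.262],
    [0.0035,0.022,0,0.288],
    [0.0035,0.024,0,0.314],
    [0.0034,0.026,0,0.34],
    [0.0033,0.028,0,0.367],
    [0.0032,0.0301,0,0.393],
    [0.0031,0.0311,0,0.406],
    [0.0031,0.0311,0,0.406]
  ]
}}

```text
clock: 29.68
position: [0.6343, 0.0727, 0.0685]
ee_rot: [2.9, -1.208, 0.0]
force: [-0.5, 0.6, 0.5]
width: 0.006
gripper_force: 0.2
```

```bash
python3 - <<'E'
from h import *
tool(); handang('wrist'); snap('wrist','wrist6')
im=cv2.imread('pics/wrist6.png')[180:330,140:590]; cv2.imwrite('pics/w6c.png',cv2.resize(im,(800,267),interpolation=cv2.INTER_CUBIC))
E
```

```text
t 29.675 pos [0.6343 0.0727 0.0685] toolang 355.3 radial 0.0739 behind 0.0229 q7 [-0.67  0.75  0.75  1.76 -0.64  0.9  -2.  ] F [-0.5  0.6  0.5]
wrist n 477 rmax 0.096 hand 353.0
```

View pics/w6c.png

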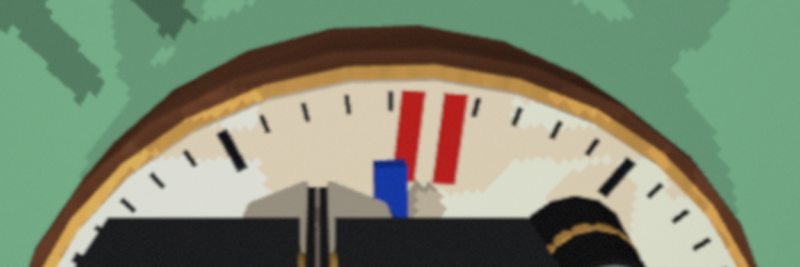

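Crop: the 12 bars are centred at about (430,137), the hand tip at (391,165), and the loupe is clear at (585,230). I'll compute the remaining angle.

```bash
python3 - <<'E'
from h import *
im=dict(np.load('pics/wrist6.npz'))
f=lambda p:(np.hypot(*(p-CEN)).round(4),(np.degrees(A12-np.arctan2(*(p-CEN)[::-1]))%360).round(1))
for n,u,v,z in [('m12',429.5,137,.0435),('m12top',433.5,93,.0435),('m12bot',425.5,181,.0435),('m11',232,151,.0435),('m1',617,177,.0435),('tip',391,165,.0605),('hand',396,205,.0605)]:
    print(n,f(pt(im,140+u/1.778,180+v/1.778,z)[:2]))
h=cv2.cvtColor(im['color'],cv2.COLOR_RGB2HSV); m=(cv2.inRange(h,(0,170,100),(8,255,255))|cv2.inRange(h,(172,170,100),(180,255,255)))
vs,us=np.nonzero(m); k=(vs<300)&(vs>200)&(us>350)&(us<410); print(k.sum(),us[k].mean(),vs[k].mean(),f(pt(im,us[k].mean(),vs[k].mean(),.0435)[:2]))
E
```

```text
m12 (np.float64(0.096), np.float64(0.1))
m12top (np.float64(0.108), np.float64(359.8))
m12bot (np.float64(0.0835), np.float64(0.5))
m11 (np.float64(0.1018), np.float64(329.6))
m1 (np.float64(0.1028), np.float64(30.2))
tip (np.float64(0.0948), np.float64(352.9))
hand (np.float64(0.0843), np.float64(353.7))
967 382.3557394002068 254.99586349534644 (np.float64(0.0971), np.float64(0.2))
```

About 7° remains. I'll go 6°, then check.

{"method": "jog_arm", "body": {
  "moves": [
    [0.0004,0.0013,0,0.017],
    [0.0007,0.0026,0,0.035],
    [0.0011,0.0039,0,0.052],
    [0.0014,0.0052,0,0.07],
    [0.0017,0.0065,0,0.087],
    [0.002,0.0079,0,0.105],
    [0.002,0.0079,0,0.105]
  ]
}}

```text
clock: 30.65
position: [0.63, 0.0657, 0.0685]
ee_rot: [2.832, -1.359, -0.0]
force: [0.5, -0.4, 0.5]
width: 0.005
gripper_force: 0.2
```

```bash
python3 - <<'E'
from h import *
tool(); handang('wrist');handang('scene');handang('side'); snap('wrist','wrist7')
im=cv2.imread('pics/wrist7.png')[200:310,300:465]; cv2.imwrite('pics/w7c.png',cv2.resize(im,None,fx=4,fy=4,interpolation=cv2.INTER_CUBIC))
E
```

```text
t 30.65 pos [0.63   0.0657 0.0685] toolang 1.4 radial 0.0738 behind 0.0228 q7 [-0.68  0.75  0.78  1.77 -0.66  0.9  -2.07] F [ 0.5 -0.4  0.5]
wrist n 479 rmax 0.096 hand 359.0
scene n 8 rmax 0.091 hand 354.5
side n 209 rmax 0.064 hand 351.7
```

View pics/w7c.png

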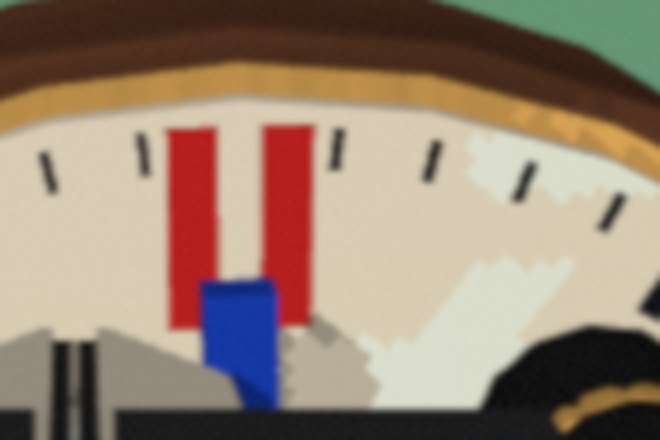

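The crop shows the hand tip (239,292) nearly centred between the red bars (centre about (242,225)), not past them, with the loupe untouched.

```bash
python3 - <<'E'
from h import *
im=dict(np.load('pics/wrist7.npz'))
f=lambda p:(np.hypot(*(p-CEN)).round(4),(np.degrees(A12-np.arctan2(*(p-CEN)[::-1]))%360).round(2))
for n,u,v,z in [('m12',240.5,225,.0435),('m12t',241,128,.0435),('m12b',240,322,.0435),('tip',239,294,.0605),('tip-',239,294,.0595),('hand',241,360,.0605)]:
    print(n,f(pt(im,300+u/4,200+v/4,z)[:2]))
h=cv2.cvtColor(im['color'],cv2.COLOR_RGB2HSV); m=(cv2.inRange(h,(0,170,100),(8,255,255))|cv2.inRange(h,(172,170,100),(180,255,255)))
vs,us=np.nonzero(m); 
k=(vs>225)&(vs<268)&(us>335)&(us<385); print(us[k].mean(),vs[k].mean(),f(pt(im,us[k].mean(),vs[k].mean(),.0435)[:2]))
E
```

```text
m12 (np.float64(0.0962), np.float64(0.03))
m12t (np.float64(0.1079), np.float64(359.99))
m12b (np.float64(0.0839), np.float64(0.08))
tip (np.float64(0.0945), np.float64(358.83))
tip- (np.float64(0.0941), np.float64(358.89))
hand (np.float64(0.0869), np.float64(358.92))
359.8964613368283 249.8938401048493 (np.float64(0.0993), np.float64(359.95))
```

{"method": "jog_arm", "body": {
  "moves": [
    [0.0002,0.0006,0,0.008],
    [0.0004,0.0012,0,0.016],
    [0.0004,0.0012,0,0.016],
    [0.0004,0.0012,0,0.016]
  ]
}}

```text
clock: 31.35
position: [0.6294, 0.0648, 0.0685]
ee_rot: [2.822, -1.381, -0.0]
force: [0.0, 0.7, 0.6]
width: 0.006
gripper_force: 0.2
```

```bash
python3 - <<'E'
from h import *
tool(); handang('wrist')
E
```

```text
t 31.35 pos [0.6294 0.0648 0.0685] toolang 2.3 radial 0.0738 behind 0.0229 q7 [-0.68  0.75  0.78  1.77 -0.66  0.9  -2.08] F [0.  0.7 0.6]
wrist n 471 rmax 0.096 hand 359.8
```

At 12 within about 0.2°. I'll back straight off, then lift.

{"method": "jog_arm", "body": {
  "moves": [
    [0,-0.002,0,0],
    [0,-0.005,0,0],
    [0,-0.008,0,0],
    [0,-0.012,0,0],
    [0,-0.015,0,0],
    [0,-0.015,-0.005,0],
    [0,-0.015,-0.015,0],
    [0,-0.015,-0.03,0],
    [0,-0.015,-0.045,0],
    [0,-0.015,-0.06,0],
    [0,-0.015,-0.08,0],
    [0,-0.015,-0.1,0],
    [0,-0.015,-0.12,0],
    [0,-0.015,-0.14,0],
    [0,-0.015,-0.16,0],
    [0,-0.015,-0.16,0],
    [0,-0.015,-0.16,0],
    [0,-0.015,-0.16,0]
  ]
}}

```text
clock: 33.65
position: [0.6408, 0.0741, 0.2277]
ee_rot: [2.821, -1.381, -0.002]
force: [0.4, -0.6, -0.4]
width: 0.007
gripper_force: 0.0
```

```bash
python3 - <<'E'
from h import *
tool(); handang('wrist'); snap('wrist','wrist8')
E
```

```text
t 33.65 pos [0.6408 0.0741 0.2277] toolang 2.3 radial 0.0735 behind 0.0377 q7 [-0.76  0.61  0.91  1.59 -0.51  1.2  -2.22] F [ 0.4 -0.6 -0.4]
wrist n 797 rmax 0.095 hand 359.7
```

View pics/wrist8.png

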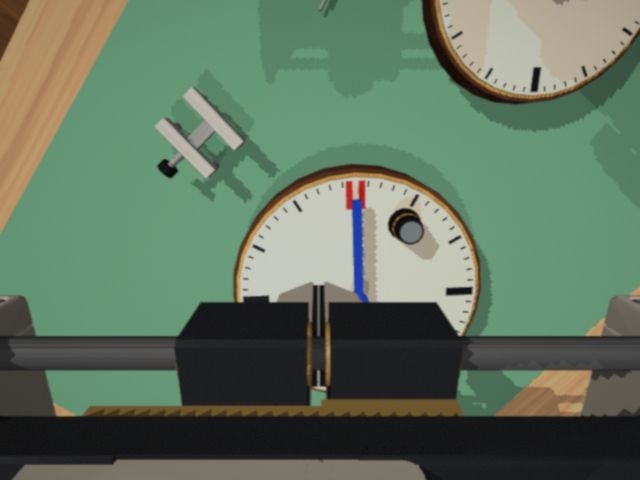

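The hand at (357,205) points squarely between the red bars (355,195). The loupe (407,228) is undisturbed and the gripper is clear, so I'm handing in.

```bash
python3 -c "
from cell import arm
print(arm.sign_off())"
```

```text
the job is handed in; nothing more can be done
None
```

The minute hand now points at 12, within about 0.3° by the wrist camera, after two-second stops at 6 and 9; the loupe looked undisturbed, the arm is clear, and the job was handed in at 33.7 s.

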